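Roll the blower wheel tape-up and chock it

ROBOT

A 6-joint arm with a two-finger parallel gripper is mounted at the origin on the work surface. World frame = base frame: x ahead of the robot, y to its left, z up, the work surface at z = 0. Lengths are in m, angles in degrees, forces in N, time in s.
With the tool pointing down it reaches from about 0.4 to 0.825 m from the base axis. Payload 7 kg.
Tool frame: the origin (TCP) lies midway between the tips of the shut fingers; the grasp point (between the pads) lies ctrl.tcp_to_grasp behind it (ctrl.tcp_to_grasp is the distance from the TCP to the grasp point, in m); y points along the fingers, z is the direction in which the jaws open and shut, and the axes are right-handed (so a half turn about y gives the same grasp; the last joint's range is limited). The gripper opens to 88 mm and grips with 3 to 60 N. Pads are 19 mm wide; open, the fingers measure 130 mm over their backs; the gripper's body (78 mm by 193 mm) begins 47 mm behind the grasp point.
Start: joints at [80.793, 20.546, 0.682, 0, -70.136, -16.507], TCP at [0.293, 0.608, 0.227] pointing down, gripper open.
Joint ranges: [-176.03, 176.03], [-82.01, 121.73], [-58.28, 71.71], [-173.87, 95.51], [-174.79, -0.11], [-173.66, 173.66]. Speed limits (degrees/s): [136.94, 136.94, 172.46, 180, 180, 180].

INTERFACE

Orientations are given as [roll, pitch, yaw] about the fixed x, y, z axes, in that order (R = Rz(yaw) Ry(pitch) Rx(roll)).
In Python, from plant import ctrl, snapshot, silhouettes gives the robot as it stands.
- The arm moves only by the shell command python3 -m pendant 'ROWS'. ROWS is JSON, a list that holds one entry, the list of rows, each a list of 7 numbers: the shift along the tool's x, y, z in cm, then the turn, a rotation vector about the tool's x, y, z in degrees, then the opening, from 0 (shut) to 1 (fully open). In form: [[[x, y, z, rx, ry, rz, hand], ...]]. A call has 1 to 12 rows; each row shifts and turns the commanded pose from where the row before left it, along the tool's axes as they then stand; what a row does not reach is not made up. A row lasts 1/12 s, in which the tool goes at most 41.7 mm and 7.16 degrees, less where a joint would pass 70% of its speed; a pose out of reach is approached as far as the arm can. A call with a gripper value outside its range is refused whole. The fingers move at their own pace and stop on an object; the grip force is fixed at half the most. Time passes only in rows, so rows that do not move let the fingers close. It gives the time, the measured TCP pose, the force and the opening at its end, in the units of the state.
- ctrl.get_obs(): the state, without advancing time (a new reading comes with each control period).
- snapshot(name): name is "scene" or "top"; returns a dict with "image" (420x560x3 uint8, red, green, blue), "camera_matrix" (3x3 intrinsics, pixels), "eye" and "orientation" of the camera in the world. Camera axes: x right, y down, z forward; pixel columns grow to the right and rows downward; lengths in m; the calibration is good to about 2 mm. A picture is of the moment at which its call begins. There is no depth.
- ctrl.close_job(): hands the job in, once; it reports no verdict.
Trained networks look in a picture, given as the dict that the camera call returned (one of the last four; its "shot" number tells which), for a name from the list of things; names that differ only in an ending like _2 or _b are one class to them, and where a whole thing is asked for, a point or a joint stands for the part that bears it (a point fixed in the world has none). Each returns a list of dicts, best first, with "confidence" (0 to 1); they miss things now and then, are a little off and sometimes report something else, mostly with a low value. They report only what shows in the picture. A call takes as long as a camera call. They do not tell look-alikes from the thing itself.
- silhouettes(picture, thing): "mask" (420x560 bool, what is visible of it) and "bbox" ([left, top, width, height] in pixels, round what is visible of it).
The state is a dict: "clock": time; "joint_pos": joint angles; "qvel": joint speeds; "tau": joint torques, N m; "tool_pos": TCP position; "orientation": TCP orientation; "force": force on the tool from outside, world axes, zero at the start; "moment": the same for the moment, N m; "opening": finger opening in m.
Only numpy, scipy, OpenCV 4.12 (cv2) and the standard library are available. Lean on these libraries where they do the work, as an engineer would, in place of code of your own. Each camera call takes 0.05 s, during which the arm holds its last target.

TASK

On the grey plate, gently roll the black blower wheel along the plate, without lifting it, until its red tape stripe is straight up on top, ready for a balance clip. Leave it chocked so that it cannot roll: the two yellow wedges snug against it, one on each side near mid-length, ramps facing the wheel and square to it. The blades bend easily and the other things on the plate stay where they are.

Things in the scene. Friction and masses are not known exactly. Their poses are not given: they have to be found in the camera images.
- wheel: Black blower wheel on the plate, 0.5 kg: cylinder 76 mm in diameter, 120 mm long, an 8 mm thick stub shaft standing 15 mm out of each end. Rolls without slipping; let go at 0.1 m/s it coasts some 25 mm and stops. Origin: middle of the axle, 42 mm above the table (plate: 4 mm). x runs along the axle, within 0.3 rad of world x (either way), so it rolls roughly along world y; y, z turn with it.
- tape (a point): Middle of the red tape stripe: 14 mm wide, along the whole length of the wheel's outside and down both end faces to the hub. The point lies on the wheel's surface, 38 mm from the axle's middle, and turns with the wheel. Its z axis points straight out from the axle through the stripe, its x axis along the axle. It starts anywhere but near the top.
- chock_a: Yellow chock, 0.12 kg, loose on the +y side of the wheel; 65 mm long, 50 wide, gripped across the width. Origin: on its underside, 35 mm from the back; x points to the toe (starts within 0.55 rad of -y), z up. Heel 26 mm high from x = -35 to -10, then a 30 degree ramp to a 3 mm toe at x = +30. Touches the wheel with the axle 45.4 mm ahead of the origin; if pushed on, the wheel rolls easily.
- chock_b: Yellow wheel chock just like chock_a, loose on the -y side of the wheel; x points to its toe and starts within 0.55 rad of +y.
- tape_roll: Bystander: small roll of red tape lying flat, 60 mm in diameter, 18 mm high; origin under its centre.
- clip_jar: Bystander: glass jar, 52 mm in diameter, 62 mm high; origin under its centre.
- screwdriver: Bystander: screwdriver with a blue handle lying flat, 170 mm long along its x axis, 26 mm high; origin under its middle.
- caliper: Bystander: digital caliper lying flat, 200 mm long along its x axis, 13 mm high; origin under its middle.
- collar: Bystander: steel shaft collar lying flat, 34 mm in diameter, 13 mm high; origin under its centre.
- square: Bystander: small machinist's square lying flat, stock 75 mm and blade about 105 mm, 14 mm high; origin under the middle of the stock, blade towards +y of its own frame.
Not all that is in view belongs to the job. Of the things that look like the wheel, the larger one is meant. Leave any turquoise look-alike of the chock_a alone.

How it is judged (in metres and radians):
At the end, for the whole second after the job is handed in: The wheel lies still on the plate with its tape stripe within 9 degrees of straight up. One chock stands flat on each side of it, ramp towards it, touching or at most 4 mm short of touching, within 35 mm of the wheel's mid-length and within 11 degrees of square to its axle (angle between tape's own z axis and vertical below 0.16 rad and height (world z) of wheel below 0.046 m and x of wheel in the frame of chock_a between 0.035 and 0.0495 m and y of wheel in the frame of chock_a between -0.035 and 0.035 m and angle between the y axis of each of chock_a, chock_b and the x axis of wheel, either way round below 0.2 rad and angle between each of chock_a, chock_b's own z axis and vertical below 0.1 rad and x of wheel in the frame of chock_b between 0.035 and 0.0495 m and y of wheel in the frame of chock_b between -0.035 and 0.035 m and horizontal distance between chock_a and chock_b above 0.08 m and linear speed of wheel below 0.01 m/s and angular speed of wheel below 0.2 rad/s).
It fails at once if the wheel is lifted off the plate (more than 15 mm) (height (world z) of wheel above 0.057 m).
It fails at once if the fingers bear on the wheel with more than 25 N (contact force between the fingers and wheel above 25 N).
It fails at once if a bystander on the plate is moved more than 30 mm (distance of any of tape_roll, clip_jar, screwdriver, caliper, collar, square from where it was at the start of the episode above 0.03 m).
It also fails if it takes over 67 s, if anything falls off the work surface, if the arm or the gripper's body presses on something with over 40 N, if the wrist force passes 120 N, or if a joint passes its speed limit or range.

## Working session

There is one attempt and no reset: what is moved stays moved. The work goes in short steps, Python scripts to look and compute and a shell command to move; the robot and the scene stay as the last step left them, time stands still between calls to the robot, and variables do not carry over. Pictures are saved under pics/ and viewed, and the job is handed in when it is done.

```bash
ls; mkdir -p pics
python3 - <<'E'
from plant import ctrl, snapshot, silhouettes
import cv2,json
o=ctrl.get_obs(); print(o, ctrl.tcp_to_grasp)
for n in ("scene","top"):
    s=snapshot(n); cv2.imwrite(f"pics/{n}0.png",cv2.resize(s["image"][:,:,::-1],(784,588),interpolation=cv2.INTER_CUBIC))
    print(n,s["camera_matrix"],s["eye"],s["orientation"])
    for t in ("wheel","tape","chock_a","tape_roll","clip_jar","screwdriver","caliper","collar","square"):
        print(t,[(round(d["confidence"],2),d["bbox"]) for d in silhouettes(s,t)])
print(ctrl.get_obs()["clock"])
E
```

```text
pics
{'clock': 0.0, 'joint_pos': array([ 8.07936008e+01,  2.05908088e+01,  6.32090420e-01, -2.11852356e-02,
       -7.01365235e+01, -1.65061698e+01]), 'qvel': array([ 0.04068004,  0.00192292,  0.07968598, -0.10129554, -0.01364468,
       -0.12360115]), 'tau': array([-1.01523074e-03, -5.82722890e+01,  2.93060213e+01,  6.99709520e+00,
        6.92052490e-03, -1.62214396e-04]), 'tool_pos': array([0.29266289, 0.60768501, 0.22561363]), 'orientation': array([-8.99030243e+01,  7.96813709e-03,  1.54280223e+02]), 'force': array([-0.1253769 , -0.50540984, -0.25336784]), 'moment': array([ 0.01884899,  0.00176204, -0.01984632]), 'opening': 0.0874791005224086} 0.0188
scene [[540.41652709   0.         282.46318458]
 [  0.         540.41652709 209.7179909 ]
 [  0.           0.           1.        ]] [ 1.06699608 -0.50584275  1.20782154] [-141.8743748    0.6088457   42.7885495]
wheel [(0.8, [244.6, 131.5, 29.9, 16.7]), (0.66, [251.9, 246.0, 55.4, 51.7])]
tape [(0.78, [255.5, 252.8, 51.9, 45.9]), (0.77, [245.1, 128.4, 29.0, 22.6])]
chock_a [(0.98, [320.7, 182.5, 30.9, 26.3]), (0.9, [162.5, 336.0, 37.
[... 421 characters left out ...]
        0.           1.        ]] [0.3344444  0.14302169 1.19827197] [-172.54808245   -0.9268617   -89.70655763]
wheel [(0.92, [306.6, 161.8, 31.7, 51.1]), (0.69, [187.4, 307.5, 34.1, 35.4]), (0.47, [244.2, 127.8, 14.5, 21.6])]
tape [(0.84, [305.3, 166.9, 28.6, 47.6]), (0.71, [193.1, 307.8, 25.7, 32.3])]
chock_a [(0.9, [87.7, 262.9, 23.0, 20.9]), (0.79, [408.3, 189.7, 26.5, 21.9]), (0.69, [196.6, 203.1, 26.3, 20.6]), (0.59, [244.9, 126.7, 14.7, 22.8])]
tape_roll [(0.57, [358.8, 132.3, 23.8, 16.0])]
clip_jar []
screwdriver [(0.56, [281.4, 125.4, 51.6, 13.0])]
caliper [(0.68, [396.9, 121.8, 61.7, 33.3])]
collar [(0.68, [342.8, 254.4, 13.9, 7.8])]
square [(0.65, [217.6, 246.8, 24.8, 43.9])]
1.0
```

View pics/scene0.png

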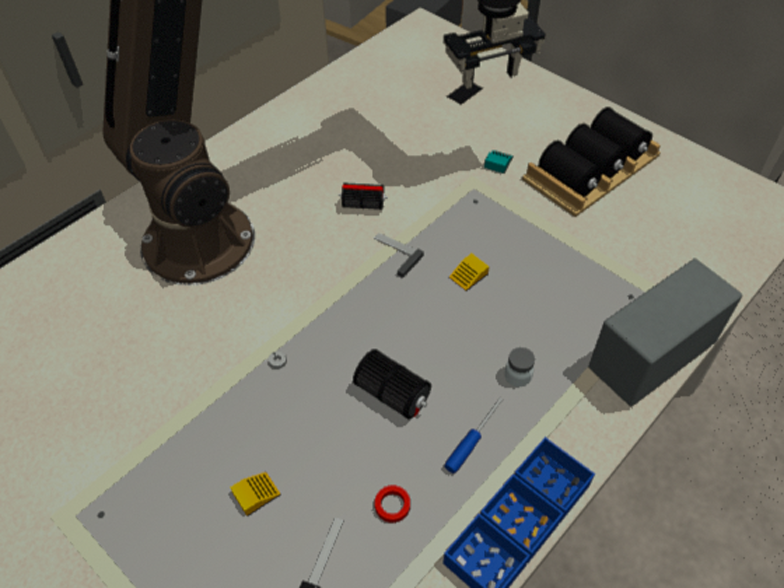

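View pics/top0.png

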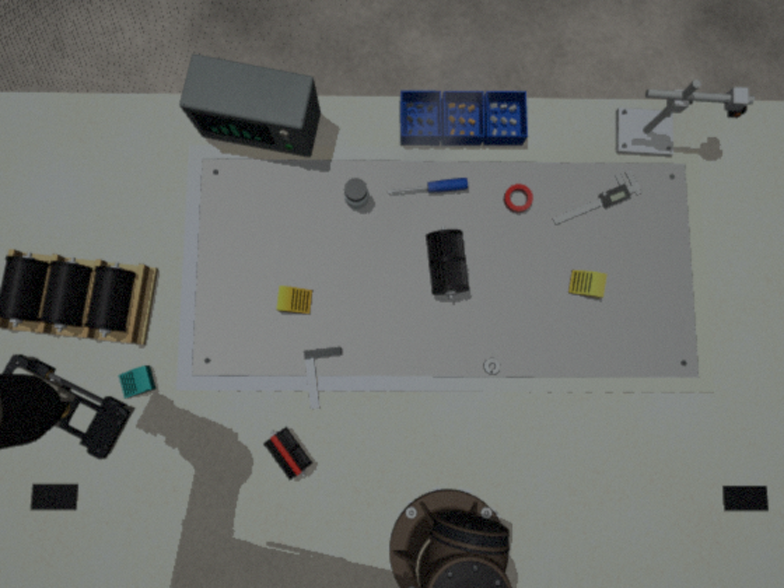

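```bash
cat > h.py <<'E'
import numpy as np,cv2
from scipy.spatial.transform import Rotation as R
from scipy.optimize import least_squares
from plant import ctrl,snapshot,silhouettes
def cam(s):
    K=np.array(s["camera_matrix"]);Rm=R.from_euler("xyz",s["orientation"],degrees=True).as_matrix();return K,Rm,np.array(s["eye"])
def proj(s,P):
    K,Rm,e=cam(s);c=(np.atleast_2d(P)-e)@Rm;p=c@K.T;return p[:,:2]/p[:,2:]
def ray(s,uv,z):
    K,Rm,e=cam(s);d=Rm@np.linalg.inv(K)@np.array([uv[0],uv[1],1.]);return e+d*(z-e[2])/d[2]
def chock_pts(x,y,yaw,z=.004):
    pr=[(-.035,0),(-.035,.026),(-.010,.026),(.030,.003),(.030,0)]
    P=np.array([(a,b,c) for a,c in pr for b in(-.025,.025)])
    return P@R.from_euler("z",yaw).as_matrix().T+[x,y,z]
def wheel_pts(x,y,yaw,z=.042):
    t=np.linspace(0,2*np.pi,24,endpoint=False)
    P=[(a,.038*np.cos(q),.038*np.sin(q)) for a in(-.06,.06) for q in t]
    S=[(a,.004*np.cos(q),.004*np.sin(q)) for a in(-.075,.075) for q in t[::4]]
    f=lambda P:np.array(P)@R.from_euler("z",yaw).as_matrix().T+[x,y,z]
    return [f(P),f(S)]
def rend(s,hulls,up=4):
    m=np.zeros((420*up,560*up),np.uint8)
    for P in hulls:
        q=cv2.convexHull(proj(s,P).astype(np.float32))
        cv2.fillConvexPoly(m,np.round((q+.5)*up-.5).astype(np.int32),255)
    return cv2.resize(m,(560,420),interpolation=cv2.INTER_AREA)/255.
def fit(views,fn,p0,steps):
    # maximise overlap with masks; views=[(snap,mask)]
    from scipy.optimize import minimize
    def cost(p):
        c=0
        for s,m in views:
            r=rend(s,fn(*p));c+=np.abs(r-m).sum()/m.sum()
        return c
    sim=np.array([p0]+[np.array(p0)+np.eye(3)[i]*steps[i] for i in range(3)])
    o=minimize(cost,p0,method="Nelder-Mead",options=dict(initial_simplex=sim,xatol=1e-4,fatol=1e-4))
    return o.x,o.fun/len(views)
def cwhere(s,thing,z=.02):
    out=[]
    for d in silhouettes(s,thing):
        b=d["bbox"];out.append((d["confidence"],ray(s,(b[0]+b[2]/2,b[1]+b[3]/2),z)[:2],d["mask"]))
    return out
def pick(s,thing,xy,tol=.04,z=.02):
    c=[o for o in cwhere(s,thing,z) if np.hypot(*(o[1]-xy))<tol]
    return c[0][2] if c else None
E
cat > look.py <<'E'
from h import *
import sys
tag=sys.argv[1]
ss={n:snapshot(n) for n in("top","scene")}
for n,s in ss.items(): 
    np.savez(f"pics/{tag}_{n}.npz",**s); cv2.imwrite(f"pics/{tag}_{n}.png",s["image"][:,:,::-1])
init={k:eval(v) for k,v in (a.split("=") for a in sys.argv[2:])}
for k,p in init.items():
    thing="wheel" if k[0]=="w" else "chock_a"
    fn=wheel_pts if k[0]=="w" else (lambda *q:[chock_pts(*q)])
    V=[(s,m) for s in ss.values() if (m:=pick(s,thing,np.array(p[:2]),.05,.04 if k[0]=="w" else .02)) is not None]
    if not V: print(k,"none");continue
    x,f=fit(V,fn,p,[.01,.01,.15]); print(k,len(V),np.round(x,4),"deg %.1f"%np.degrees(x[2]),"cost %.3f"%f)
    for v in V: 
        if len(V)>1: 
            y,g=fit([v],fn,x,[.005,.005,.1]);print("   single",np.round(y,4),"%.3f"%g)
E
python3 - <<'E'
from h import *
for n in("top","scene"):
    s=snapshot(n)
    if n=="scene":
        c=s["image"][235:310,235:325,::-1];cv2.imwrite("pics/crop0.png",cv2.resize(c,None,fx=8,fy=8,interpolation=cv2.INTER_CUBIC))
    else:
        c=s["image"][155:220,295:345,::-1];cv2.imwrite("pics/crop1.png",cv2.resize(c,None,fx=8,fy=8,interpolation=cv2.INTER_CUBIC))
    for t in("wheel","chock_a","tape_roll","clip_jar","screwdriver","caliper","collar","square"):
        print(n,t,[(round(c,2),np.round(p,3)) for c,p,_ in cwhere(s,t)])
E
```

```text
top wheel [(0.8, array([0.183, 0.323])), (0.66, array([ 0.574, -0.006]))]
top chock_a [(0.91, array([ 0.531, -0.295])), (0.87, array([0.49 , 0.313])), (0.57, array([0.319, 0.621]))]
top tape_roll [(0.58, array([ 0.708, -0.153]))]
top clip_jar [(0.53, array([0.712, 0.19 ]))]
top screwdriver [(0.88, array([0.741, 0.001]))]
top caliper [(0.84, array([ 0.715, -0.327]))]
top collar [(0.39, array([ 0.366, -0.09 ]))]
top square [(0.92, array([0.337, 0.248]))]
scene wheel [(0.66, array([0.189, 0.324])), (0.55, array([0.561, 0.021]))]
scene chock_a [(0.81, array([ 0.541, -0.294])), (0.55, array([0.5  , 0.312])), (0.5, array([0.336, 0.622]))]
scene tape_roll [(0.72, array([ 0.719, -0.151]))]
scene clip_jar [(0.79, array([0.717, 0.192]))]
scene screwdriver [(0.68, array([0.737, 0.033]))]
scene caliper [(0.57, array([ 0.692, -0.288]))]
scene collar [(0.66, array([ 0.374, -0.094]))]
scene square [(0.58, array([0.369, 0.246]))]
```

View pics/crop0.png

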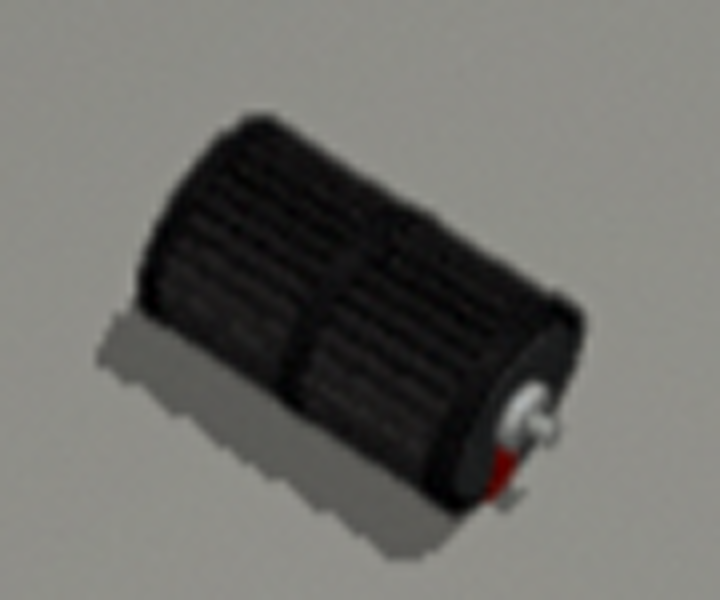

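View pics/crop1.png

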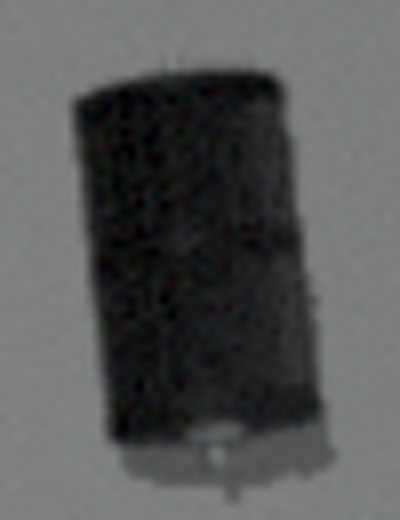

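```bash
python3 look.py a w=[.565,.0,.1] a=[.49,.31,-1.6] b=[.535,-.295,1.6]
```

```text
w 2 [0.5678 0.0025 0.1047] deg 6.0 cost 0.067
   single [0.5673 0.0023 0.0972] 0.052
   single [0.5693 0.0039 0.1321] 0.069
a 2 [ 0.493   0.3123 -1.6738] deg -95.9 cost 0.072
   single [ 0.4926  0.3113 -1.6748] 0.084
   single [ 0.4931  0.3124 -1.6756] 0.050
b 2 [ 0.5314 -0.2893  1.356 ] deg 77.7 cost 0.110
   single [ 0.531  -0.2894  1.3525] 0.157
   single [ 0.5324 -0.2893  1.3645] 0.054
```

```bash
cat > tape.py <<'E'
from h import *
import sys
def load(f): d=np.load(f);return {k:d[k] for k in d.files}
def tape(s,x,y,yaw):
    im=cv2.cvtColor(s["image"],cv2.COLOR_RGB2HSV).astype(int);rgb=s["image"].astype(int)
    red=(rgb[...,0]-np.maximum(rgb[...,1],rgb[...,2])>25)
    m=rend(s,wheel_pts(x,y,yaw))
    red&=cv2.dilate((m>.2).astype(np.uint8),np.ones((3,3)))>0
    A=R.from_euler("z",yaw).as_matrix()
    if red.sum()<3: return 0,None,None
    w=np.where(red,rgb[...,0]-np.maximum(rgb[...,1],rgb[...,2]),0).astype(float)
    best=[]
    for a in np.radians(np.arange(-180,180,1)):
        # angle a from up, positive towards +y(wheel frame)
        h=.007/.038
        hulls=[]
        q=np.linspace(a-h,a+h,3)
        C=np.array([x,y,.042])
        K,Rm,e=cam(s)
        # end faces if visible
        for sg in(1,-1):
            if sg*((e-C)@A[:,0])>.06:
                d=np.array([0,np.sin(a),np.cos(a)]);t=np.array([0,np.cos(a),-np.sin(a)])
                hulls.append(np.array([[sg*.06,0,0]+r*d+k*.007*t for r in(.012,.037) for k in(-1,1)])@A.T+C)
        n=A@np.array([0,np.sin(a),np.cos(a)])
        if (e-(C+.038*n))@n>0:
            hulls.append(np.array([[xx,.038*np.sin(v),.038*np.cos(v)] for xx in(-.06,.06) for v in q])@A.T+C)
        if not hulls: best.append(9e9);continue
        r=rend(s,hulls,2);best.append(np.abs(r-red).sum())
    i=int(np.argmin(best));return int(red.sum()),i-180,round(float(best[i]/red.sum()),2)
if __name__=="__main__":
    x,y,yaw=map(float,sys.argv[2:5])
    for n in("top","scene"): print(n,tape(load(f"pics/{sys.argv[1]}_{n}.npz"),x,y,yaw))
E
python3 tape.py a .5683 .003 .11; python3 tape.py a .5683 .003 .09; python3 tape.py a .5693 .0039 .132
```

```text
top (0, None, None)
scene (18, -170, 0.74)
top (0, None, None)
scene (18, -175, 0.74)
top (0, None, None)
scene (18, -162, 0.57)
```

```bash
python3 -m pendant '[[[0,0,0,0,-6.4,0,1],[0,0,0,0,-6.4,0,1],[0,0,0,0,-6.4,0,1],[0,0,0,0,-6.4,0,1],[0,0,0,0,-6.4,0,1],[-1.15,0,3.5,0,0,0,1],[-1.15,0,3.5,0,0,0,1],[-1.15,0,3.5,0,0,0,1],[-1.15,0,3.5,0,0,0,1],[-1.15,0,3.5,0,0,0,1],[-1.15,0,3.5,0,0,0,1],[-1.15,0,3.5,0,0,0,1]]]'; python3 -m pendant '[[[-1.15,0,3.5,0,0,0,1],[-1.15,0,3.5,0,0,0,1],[-1.15,0,3.5,0,0,0,1],[-1.15,0,3.5,0,0,0,1],[-1.15,0,3.5,0,0,0,1],[-1.15,0,3.5,0,0,0,1],[-1.15,0,3.5,0,0,0,1],[-1.15,0,3.5,0,0,0,1],[-1.15,0,3.5,0,0,0,1],[-1.15,0,3.5,0,0,0,1],[-1.15,0,3.5,0,0,0,1],[0,0,0,0,0,0,1]]]'
```

```text
clock: 3.3
tool_pos: [0.4001, 0.3717, 0.2268]
orientation: [-90.0, 0.0, -173.7]
force: [1.1, 0.6, 0.1]
opening: 0.0873
clock: 4.3
tool_pos: [0.5692, -0.0002, 0.2263]
orientation: [-89.9, -0.0, -173.9]
force: [0.2, 0.9, -0.0]
opening: 0.0877
```

```bash
python3 -m pendant '[[[0.1,2,-0.33,0,0,0,1],[0,3,0,0,0,0,1],[0,3,0,0,0,0,1],[0,2.5,0,0,0,0,1],[0,1.5,0,0,0,0,1],[0,1,0,0,0,0,1],[0,0,0,0,0,0,1],[0,0,0,0,0,0,1]]]'
python3 - <<'E'
from h import *
for n in("top","scene"):
    s=snapshot(n);c=s["image"][130:230,255:375,::-1] if n=="top" else s["image"][190:310,210:350,::-1]
    cv2.imwrite(f"pics/d_{n}.png",cv2.resize(c,None,fx=5,fy=5,interpolation=cv2.INTER_CUBIC))
    print(ctrl.get_obs()["tool_pos"])
E
```

```text
clock: 4.97
tool_pos: [0.5665, 0.0078, 0.0969]
orientation: [-90.0, -0.0, -173.7]
force: [0.7, -0.8, 0.5]
opening: 0.0878
[0.56704331 0.0079442  0.0975684 ]
[0.56724995 0.0080452  0.09791075]
```

View pics/d_scene.png

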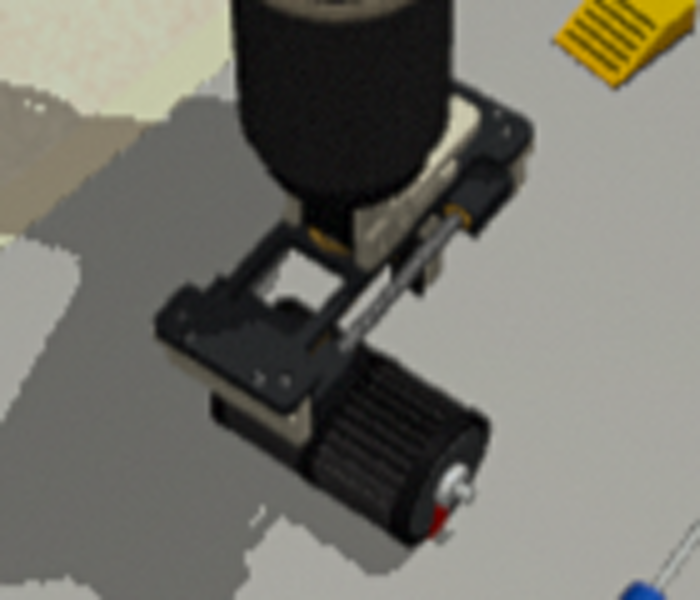

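View pics/d_top.png

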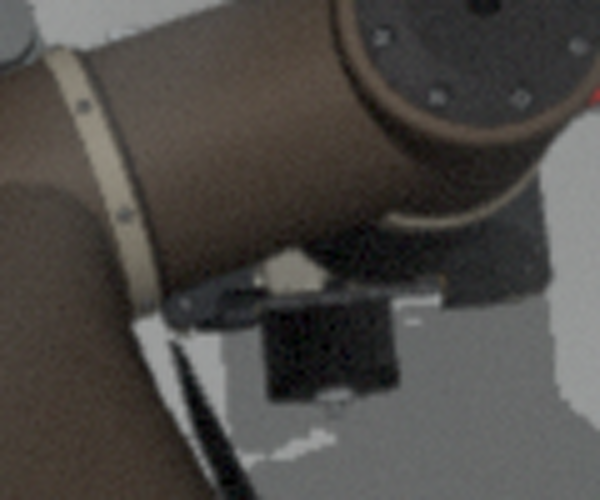

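```bash
python3 -m pendant '[[[0,0,0.45,0,0,0,1],[0,0,0,0,0,0,1],[0,0,0,0,0,0,1],[0,0.8,0,0,0,0,1],[0,1,0,0,0,0,1],[0,1,0,0,0,0,1],[0,1,0,0,0,0,1],[0,0,0,0,0,0,1]]]'
```

```text
clock: 5.73
tool_pos: [0.5649, 0.0028, 0.0556]
orientation: [-90.0, -0.3, -173.7]
force: [-0.9, -0.8, -0.4]
opening: 0.0878
```

```bash
python3 -m pendant '[[[0,1,0,0,0,0,1],[0,1,0,0,0,0,1],[0,1,0,0,0,0,1],[0,0,0,0,0,0,1],[0,0,0,0,0,0,1]]]'
```

```text
clock: 6.15
tool_pos: [0.5662, 0.0031, 0.0277]
orientation: [-90.0, -0.1, -173.7]
force: [-0.1, -0.1, 1.1]
opening: 0.0875
```

```bash
python3 -m pendant '[[[0,0,-0.15,0,0,0,1],[0,0,-0.2,0,0,0,1],[0,0,-0.2,0,0,0,1],[0,0,-0.25,0,0,0,1],[0,0,-0.3,0,0,0,1],[0,0,-0.35,0,0,0,1],[0,0,-0.4,0,0,0,1],[0,0,-0.45,0,0,0,1],[0,0,-0.45,0,0,0,1],[0,0,-0.45,0,0,0,1],[0,0,-0.45,0,0,0,1],[0,0,-0.45,0,0,0,1]]]';python3 -m pendant '[[[0,0,-0.45,0,0,0,1],[0,0,-0.45,0,0,0,1],[0,0,-0.45,0,0,0,1],[0,0,-0.45,0,0,0,1],[0,0,-0.45,0,0,0,1],[0,0,-0.45,0,0,0,1],[0,0,-0.4,0,0,0,1],[0,0,-0.35,0,0,0,1],[0,0,-0.3,0,0,0,1],[0,0,-0.25,0,0,0,1],[0,0,-0.2,0,0,0,1],[0,0,-0.2,0,0,0,1]]]'
python3 - <<'E'
from h import *
s=snapshot("scene");c=s["image"][150:290,230:390,::-1]
cv2.imwrite("pics/e.png",cv2.resize(c,None,fx=5,fy=5,interpolation=cv2.INTER_CUBIC));print(ctrl.get_obs())
E
```

```text
clock: 7.15
tool_pos: [0.5622, 0.0446, 0.0285]
orientation: [-90.0, -0.0, -173.7]
force: [1.2, -0.8, -0.0]
opening: 0.0876
clock: 8.15
tool_pos: [0.5574, 0.0879, 0.0286]
orientation: [-90.0, -0.0, -173.7]
force: [-0.4, 0.3, 0.4]
opening: 0.0878
{'clock': 8.2, 'joint_pos': array([ 2.88525659e+01,  2.20950954e+01, -2.68513720e+01,  2.04501321e-03,
       -4.10490081e+01,  6.74379940e+01]), 'qvel': array([-0.27089921, -0.06721272,  0.07678176, -0.01052199,  0.14425736,
        0.44561507]), 'tau': array([-1.99316447e-01, -5.14808035e+01,  2.03995067e+01,  4.81842309e+00,
        4.14236658e-02,  4.57973150e-02]), 'tool_pos': array([0.55746719, 0.08814273, 0.02858346]), 'orientation': array([-9.00004956e+01,  4.69345043e-03, -1.73707898e+02]), 'force': array([ 0.4328128 , -0.35517528,  0.18123311]), 'moment': array([-0.05718618, -0.02030353, -0.01895865]), 'opening': 0.08761698891858799}
```

View pics/e.png

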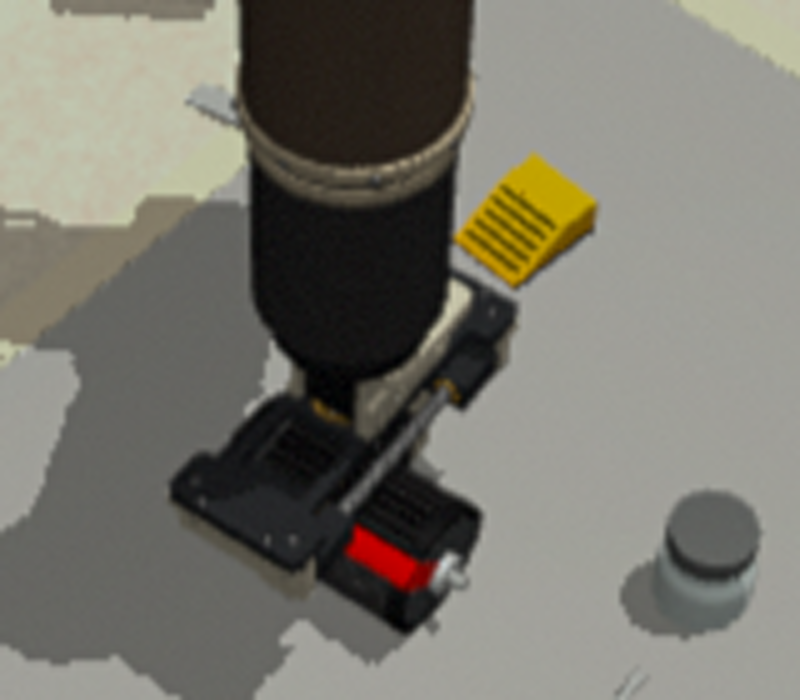

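```bash
cat > tape2.py <<'E'
from h import *
import sys
def run(s,yaw,x,y0,x0=0.03):
    rgb=s["image"].astype(int);red=(rgb[...,0]-np.maximum(rgb[...,1],rgb[...,2])>40)
    box=np.zeros((420,560),bool);A=R.from_euler("z",yaw).as_matrix();res=[]
    for y in y0:
        C=np.array([x,y,.042]);best=(9e9,)
        # window: pixels of hull of x in[x0,.065]
        W=wheel_pts(x,y,yaw)[0];P=(W-C)@A;P[:,0]=np.where(P[:,0]<0,x0,.066);P[:,1:]*=1.1
        win=rend(s,[P@A.T+C])>.5
        for a in np.radians(np.arange(-90,60,1)):
            h=.007/.038;d=np.array([0,np.sin(a),np.cos(a)]);t=np.array([0,np.cos(a),-np.sin(a)])
            H=[np.array([[.06,0,0]+r*d+k*.007*t for r in(.012,.037) for k in(-1,1)])@A.T+C]
            q=np.linspace(a-h,a+h,5);q=[v for v in q if (cam(s)[2]-C)@(A@[0,np.sin(v),np.cos(v)])>.038]
            if q: H.append(np.array([[xx,.038*np.sin(v),.038*np.cos(v)] for xx in(x0-.02,.06) for v in q])@A.T+C)
            c=np.abs(rend(s,H,2)-red)[win].sum()/red[win].sum()
            best=min(best,(c,np.degrees(a)))
        res.append((round(y,4),round(best[1]),round(best[0],2)))
    return res
if __name__=="__main__":
    s=snapshot("scene")
    x=float(sys.argv[1]);y=float(sys.argv[2]);yaw=float(sys.argv[3])
    print(run(s,yaw,x,[y-.009,y-.006,y-.003,y,y+.003,y+.006]))
E
python3 tape2.py .557 .091 .11
```

```text
[(0.082, -39, np.float64(0.26)), (0.085, -45, np.float64(0.26)), (0.088, -48, np.float64(0.27)), (0.091, -54, np.float64(0.27)), (0.094, -61, np.float64(0.32)), (0.097, -64, np.float64(0.31))]
```

Run:
```python
from h import *
s=snapshot("scene")
for y in(.082,.088,.094,.1):
    A=R.from_euler("z",.11).as_matrix();C=np.array([.5675-.11*y,y,.042])
    P=np.array([[.075,0,0],[.06,0,.038],[.06,0,-.038],[.06,.038,0],[.06,-.038,0]])@A.T+C
    print(y,np.round((proj(s,P)-[230,150])*5).astype(int).tolist())
# initial
C=np.array([.568,.003,.042])
P=np.array([[.075,0,0],[.06,0,0],[.06,0,.038],[.06,0,-.038],[.06,.038,0],[.06,-.038,0]])@A.T+C
print((np.round((proj(s,P)-[235,235])*8)).astype(int).tolist())
```

```text
0.082 [[457, 581], [436, 525], [430, 606], [474, 516], [390, 618]]
0.088 [[464, 573], [443, 517], [437, 598], [481, 508], [397, 610]]
0.094 [[471, 565], [450, 509], [443, 590], [487, 500], [404, 602]]
0.1 [[477, 557], [456, 501], [450, 582], [494, 492], [411, 593]]
[[549, 429], [510, 404], [511, 340], [508, 465], [580, 319], [437, 492]]
```

```bash
python3 -m pendant '[[[0,0,-0.15,0,0,0,1],[0,0,-0.25,0,0,0,1],[0,0,-0.3,0,0,0,1],[0,0,-0.3,0,0,0,1],[0,0,-0.3,0,0,0,1],[0,0,-0.3,0,0,0,1],[0,0,-0.3,0,0,0,1],[0,0,-0.25,0,0,0,1],[0,0,-0.2,0,0,0,1],[0,0,-0.15,0,0,0,1],[0,0,-0.1,0,0,0,1],[0,0,0,0,0,0,1]]]'; python3 tape2.py .557 .11 .11
python3 - <<'E'
from h import *
s=snapshot("scene");c=s["image"][150:290,230:390,::-1]
cv2.imwrite("pics/f.png",cv2.resize(c,None,fx=5,fy=5,interpolation=cv2.INTER_CUBIC));print(ctrl.get_obs()["tool_pos"])
E
```

```text
clock: 9.3
tool_pos: [0.5546, 0.1138, 0.0285]
orientation: [-90.0, 0.0, -173.7]
force: [0.5, -0.6, 0.1]
opening: 0.088
[(0.101, 10, np.float64(0.4)), (0.104, 8, np.float64(0.35)), (0.107, 0, np.float64(0.31)), (0.11, -2, np.float64(0.25)), (0.113, -7, np.float64(0.18)), (0.116, -11, np.float64(0.15))]
[0.55455811 0.11359292 0.02855916]
```

View pics/f.png

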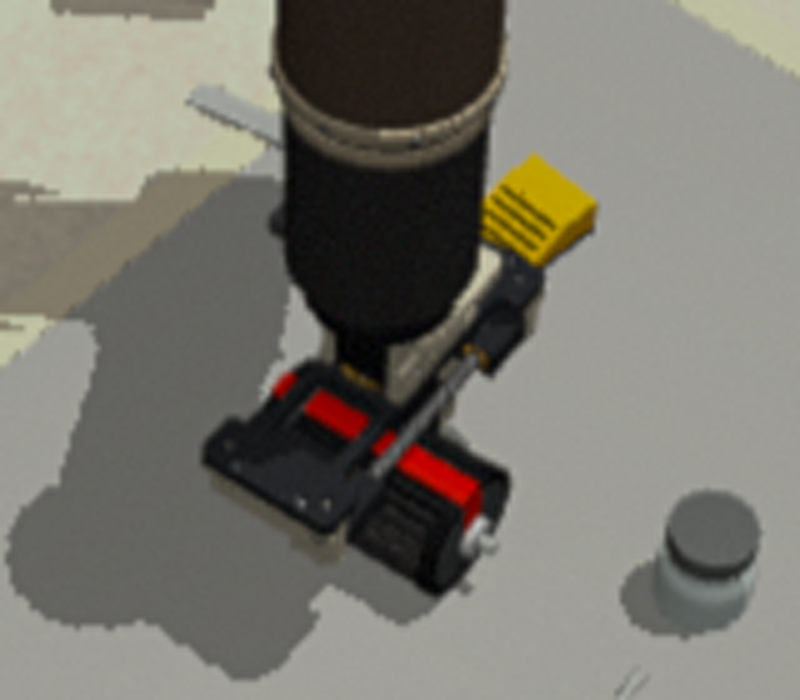

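```bash
python3 -m pendant '[[[0,-0.4,0,0,0,0,1],[0,-1,0,0,0,0,1],[0,-1.5,0,0,0,0,1],[0,-1.5,0,0,0,0,1],[0,-1.5,0,0,0,0,1],[0,-3,0,0,0,0,1],[0,-3,0,0,0,0,1],[0,-2,0,0,0,0,1],[0,0,0,0,7,0,1],[0,0,0,0,7,0,1],[0,0,0,0,7,0,1],[0,0,0,0,7,0,1]]]';python3 -m pendant '[[[0,0,0,0,7,0,1],[0,0,0,0,7,0,1],[0,0,0,0,7,0,1],[0,0,0,0,7,0,1],[0,0,0,0,7,0,1],[0,0,0,0,7,0,1],[0,0,0,0,7,0,1],[0,0,0,0,7,0,1],[0,0,0,0,7,0,1],[0,0,0,0,7,0,1],[0,0,0,0,4.2,0,1],[0,0,0,0,0,0,1]]]'
```

```text
clock: 10.4
tool_pos: [0.5547, 0.1135, 0.1689]
orientation: [-90.1, 0.0, 157.9]
force: [-0.7, -0.4, -0.8]
opening: 0.0879
clock: 11.4
tool_pos: [0.5546, 0.1135, 0.1686]
orientation: [-90.0, -0.0, 83.9]
force: [-0.1, 0.5, -0.2]
opening: 0.0877
```

```bash
python3 -m pendant '[[[3.07,0,1.17,0,0,0,1],[3.07,0,1.17,0,0,0,1],[3.07,0,1.17,0,0,0,1],[3.07,0,1.17,0,0,0,1],[3.07,0,1.17,0,0,0,1],[3.07,0,1.17,0,0,0,1],[3.07,0,1.17,0,0,0,1],[0,0,0,0,0,0,1],[0,0,0,0,0,0,1]]]';python3 look.py g w=[.556,.112,.11] b=[.5314,-.2893,1.356]
python3 - <<'E'
import cv2
s=cv2.imread("pics/g_scene.png")[170:310,230:390]
cv2.imwrite("pics/g1.png",cv2.resize(s,None,fx=5,fy=5,interpolation=cv2.INTER_CUBIC))
s=cv2.imread("pics/g_top.png")[130:230,215:345]
cv2.imwrite("pics/g2.png",cv2.resize(s,None,fx=6,fy=6,interpolation=cv2.INTER_CUBIC))
E
```

```text
clock: 12.15
tool_pos: [0.4947, 0.3374, 0.1679]
orientation: [-90.0, -0.0, 84.4]
force: [0.0, -0.6, 1.0]
opening: 0.0876
w 2 [0.5566 0.1103 0.1048] deg 6.0 cost 0.046
   single [0.556  0.1098 0.1053] 0.044
   single [0.5575 0.1108 0.1187] 0.036
b 2 [ 0.532  -0.2893  1.3547] deg 77.6 cost 0.097
   single [ 0.5307 -0.2897  1.3664] 0.054
   single [ 0.5327 -0.2894  1.3835] 0.111
```

View pics/g1.png

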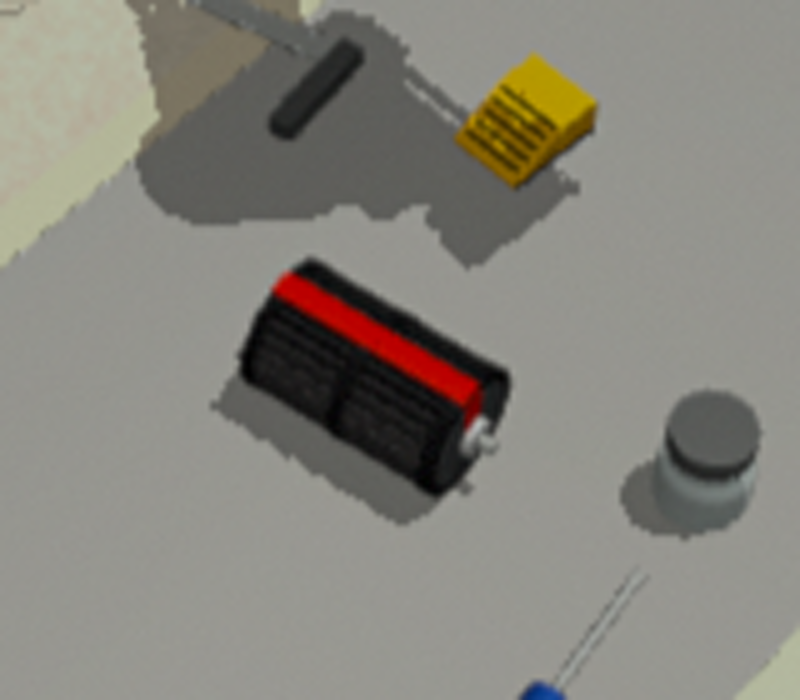

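View pics/g2.png

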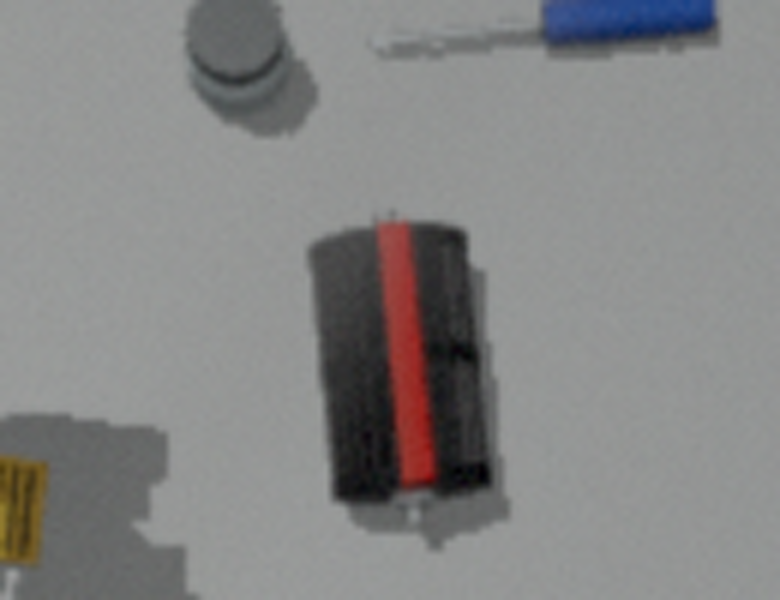

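```bash
for a in ".5568 .1105 .11" ".556 .1098 .105" ".5575 .1108 .1187"; do python3 tape.py g $a; done
```

```text
top (286, -5, 0.16)
scene (337, -3, 0.25)
top (286, -3, 0.12)
scene (337, -4, 0.25)
top (286, -5, 0.16)
scene (337, -5, 0.23)
```

```bash
python3 -m pendant '[[[-0.15,3,0,0,0,0,1],[0,3,0,0,0,0,1],[0,3,0,0,0,0,1],[0,2,0,0,0,0,1],[0,1.5,0,0,0,0,1],[0,1,0,0,0,0,1],[0,1,0,0,0,0,1],[0,0.8,0,0,0,0,1],[0,0.4,0,0,0,0,1],[0,0,0,0,0,0,1],[0,0,0,0,0,0,1]]]'
```

```text
clock: 13.37
tool_pos: [0.4954, 0.3346, 0.011]
orientation: [-90.0, -0.0, 84.1]
force: [-0.4, -0.6, -0.0]
opening: 0.0874
```

```bash
python3 -m pendant '[[[0,0.2,0,0,0,0,1],[0,0,0,0,0,0,0],[0,0,0,0,0,0,0],[0,0,0,0,0,0,0],[0,0,0,0,0,0,0],[0,0,0,0,0,0,0],[0,0,0,0,0,0,0],[0,0,0,0,0,0,0]]]'
```

```text
clock: 14.03
tool_pos: [0.4952, 0.3344, 0.0086]
orientation: [-90.0, -0.0, 84.1]
force: [-0.6, 0.4, 1.0]
opening: 0.05
```

```bash
python3 -m pendant '[[[0,-1,0,0,0,0,0],[0,-2,0,0,-6,0,0],[0,-1,0,0,-6,0,0],[-1.65,0,-0.44,0,0,0,0],[-3,0,-0.84,0,0,0,0],[-3,0,-0.84,0,0,0,0],[-3,0,-0.84,0,0,0,0],[-2.1,0,-0.6,0,0,0,0],[-0.5,1.5,-0.16,0,0,0,0],[0,1.5,0,0,0,0,0],[0,0.6,0,0,0,0,0],[0,0,0,0,0,0,0]]]';python3 -m pendant '[[[0,0.4,0,0,0,0,0],[0,0,0,0,0,0,0],[0,0,0,0,0,0,0]]]'; python3 look.py h w=[.556,.1105,.11] a=[.549,.184,-1.465];python3 - <<'E'
import cv2
s=cv2.imread("pics/h_scene.png")[150:290,230:390]
cv2.imwrite("pics/h1.png",cv2.resize(s,None,fx=5,fy=5,interpolation=cv2.INTER_CUBIC))
s=cv2.imread("pics/h_top.png")[130:230,215:345]
cv2.imwrite("pics/h2.png",cv2.resize(s,None,fx=6,fy=6,interpolation=cv2.INTER_CUBIC))
E
```

```text
clock: 15.03
tool_pos: [0.5453, 0.2057, 0.0115]
orientation: [-89.9, 0.1, 96.1]
force: [0.1, -0.1, -0.7]
opening: 0.05
clock: 15.28
tool_pos: [0.5463, 0.2071, 0.0091]
orientation: [-90.0, -0.0, 96.1]
force: [-0.1, -0.9, -0.5]
opening: 0.05
w 1 [0.5568 0.11   0.124 ] deg 7.1 cost 0.057
a 2 [ 0.5486  0.1819 -1.2048] deg -69.0 cost 3.120
   single [ 0.5449  0.1791 -1.1438] 5.210
   single [ 0.5497  0.1874 -0.9151] 0.862
```

View pics/h1.png

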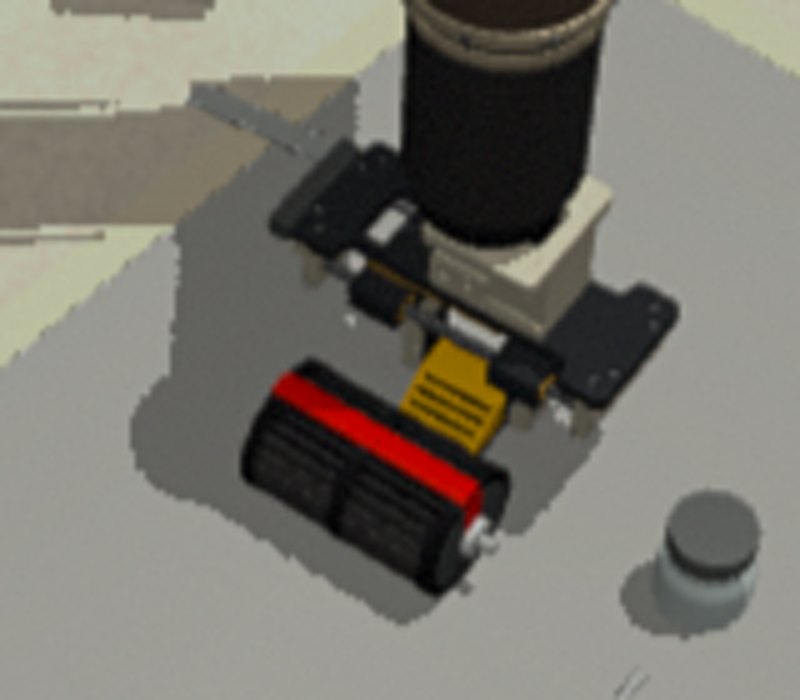

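View pics/h2.png

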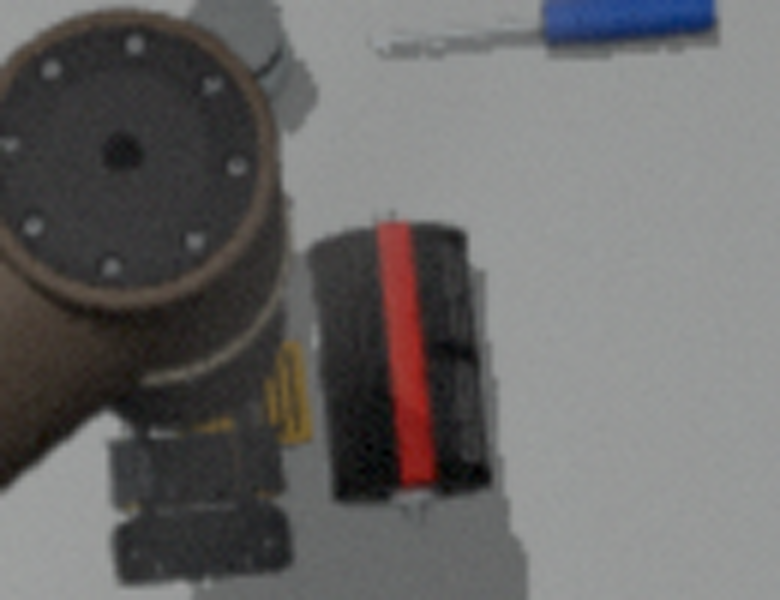

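Run:
```python
from h import *
s=snapshot("top");t=snapshot("scene")
P=chock_pts(.5487,.1850,np.radians(-83.9))
P=P[[2,3,4,5,6,7,8,9]]
print(np.round((proj(s,P)-[215,130])*6).astype(int).tolist())
print(np.round((proj(t,P)-[230,150])*5).astype(int).tolist())
```

```text
[[170, 442], [161, 339], [223, 437], [213, 334], [307, 437], [297, 336], [307, 438], [297, 337]]
[[449, 329], [525, 373], [423, 359], [500, 403], [380, 432], [456, 477], [379, 435], [455, 480]]
```

```bash
python3 -m pendant '[[[-0.3,0,0,0,0,0,0],[-0.5,0,0,0,0,0,0],[-0.5,0,0,0,0,0,0],[-0.5,0,0,0,0,0,0],[-0.4,0,0,0,0,0,0],[-0.25,0,0,0,0,0,0],[-0.1,0,0,0,0,0,0],[0,0,0,0,0,0,0],[0,0.05,0,0,0,0,0],[0,0,0,0,0,0,0]]]'
```

```text
clock: 16.52
tool_pos: [0.5489, 0.1808, 0.0086]
orientation: [-90.0, 0.0, 96.1]
force: [-0.6, -3.3, 6.1]
opening: 0.0502
```

```bash
python3 -m pendant '[[[0,0,0,0,0,0,1],[0,0,0,0,0,0,1],[0,0,0,0,0,0,1],[0,0,0,0,0,0,1],[0,0,0,0,0,0,1],[0,0,0,0,0,0,1],[0,-0.8,0,0,0,0,1],[0,-2,0,0,0,0,1],[0,-4,0,0,0,0,1],[0,-4,0,0,0,0,1],[0,-4,0,0,0,0,1],[0,-1,0,0,0,0,1]]]'
```

```text
clock: 17.52
tool_pos: [0.5518, 0.1825, 0.1738]
orientation: [-90.5, -0.2, 96.2]
force: [1.1, 0.2, 0.4]
opening: 0.0875
```

```bash
python3 -m pendant '[[[0,0,0,0,6.1,0,1],[0,0,0,0,6.1,0,1],[0,0,0,0,6,0,1],[-3.75,0,-0.625,0,0,0,1],[-3.75,0,-0.625,0,0,0,1],[-3.75,0,-0.625,0,0,0,1],[-3.75,0,-0.625,0,0,0,1],[-3.75,0,-0.625,0,0,0,1],[-3.75,0,-0.625,0,0,0,1],[-3.75,0,-0.625,0,0,0,1],[-3.75,0,-0.625,0,0,0,1],[-3.75,0,-0.625,0,0,0,1]]]';python3 -m pendant '[[[-3.75,0,-0.625,0,0,0,1],[-3.75,0,-0.625,0,0,0,1],[-3.75,0,-0.625,0,0,0,1],[-3.65,0,-0.625,0,0,0,1],[0,2,0,0,0,0,1],[0,2,0,0,0,0,1],[0,0,0,0,0,0,1],[0,0,0,0,0,0,1]]]'; python3 look.py i w=[.556,.1105,.11] a=[.5513,.159,-1.465]  b=[.5314,-.2893,1.36];python3 - <<'E'
import cv2
s=cv2.imread("pics/i_scene.png")[150:290,230:390]
cv2.imwrite("pics/i1.png",cv2.resize(s,None,fx=5,fy=5,interpolation=cv2.INTER_CUBIC))
s=cv2.imread("pics/i_top.png")[130:230,215:345]
cv2.imwrite("pics/i2.png",cv2.resize(s,None,fx=6,fy=6,interpolation=cv2.INTER_CUBIC))
E
```

```text
clock: 18.52
tool_pos: [0.5326, -0.1624, 0.1668]
orientation: [-90.1, -0.0, 77.9]
force: [-0.1, 0.7, 0.0]
opening: 0.0877
clock: 19.18
tool_pos: [0.5254, -0.3116, 0.1257]
orientation: [-89.9, 0.0, 77.9]
force: [0.3, -0.2, 0.2]
opening: 0.0878
w 2 [0.5574 0.1105 0.105 ] deg 6.0 cost 0.057
   single [0.5564 0.1102 0.0983] 0.044
   single [0.5575 0.1104 0.1042] 0.061
a 1 [ 0.5495  0.1631 -1.3491] deg -77.3 cost 0.463
b 1 [ 0.5363 -0.2909  1.4887] deg 85.3 cost 1.067
```

View pics/i1.png

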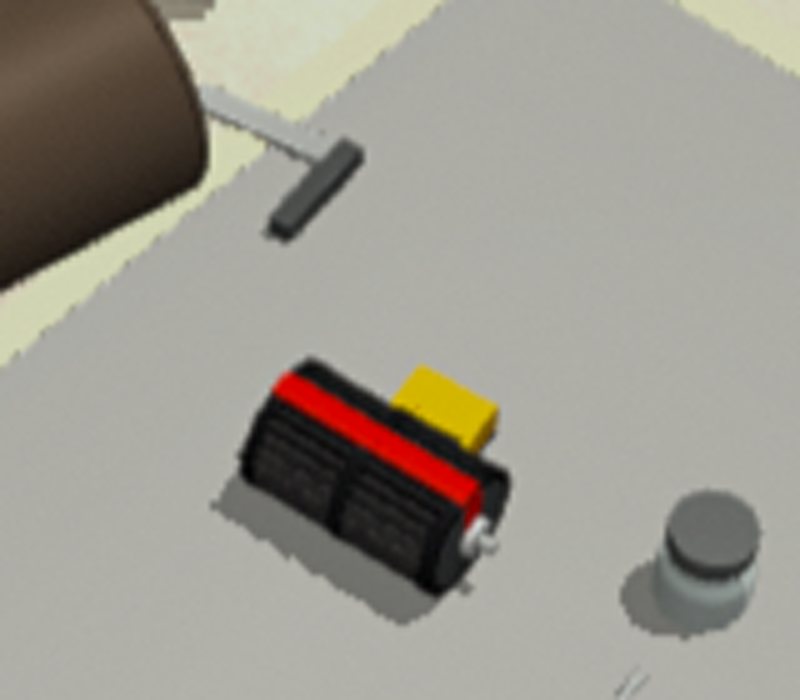

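View pics/i2.png

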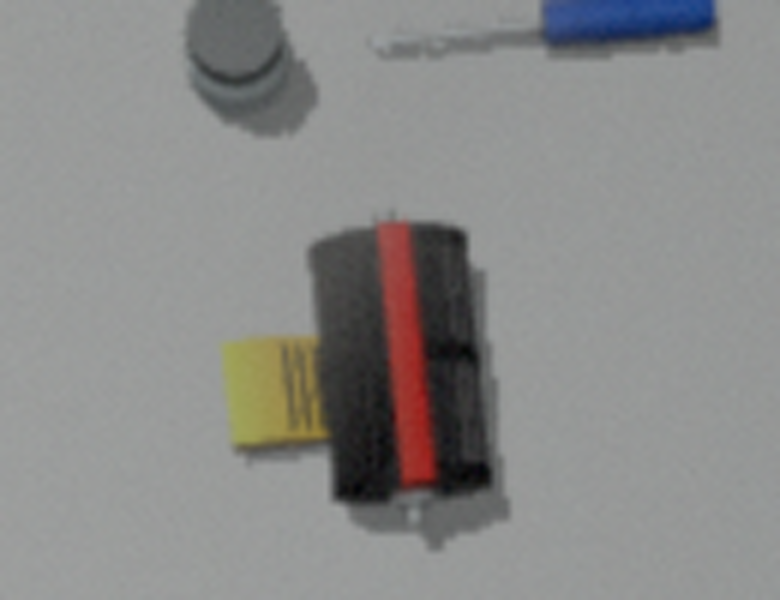

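```bash
python3 -m pendant '[[[0,3,-0.1,0,0,0,1],[0,3,0,0,0,0,1],[0,2,0,0,0,0,1],[0,1.2,0,0,0,0,1],[0,1,0,0,0,0,1],[0,1,0,0,0,0,1],[0,0,0,0,0,0,1],[0,0,0,0,0,0,1]]]'
python3 - <<'E'
from h import *
d=lambda f:{k:v for k,v in np.load(f).items()}
s=d("pics/i_top.npz");P=chock_pts(.5513,.1587,np.radians(-83.9))[:4]
print(np.round((proj(s,P)-[215,130])*6).astype(int).tolist())
s=d("pics/i_scene.npz");print(np.round((proj(s,P)-[230,150])*5).astype(int).tolist())
E
```

```text
clock: 20.25
tool_pos: [0.5275, -0.3119, 0.0143]
orientation: [-90.0, 0.0, 77.9]
force: [0.3, -0.7, 0.4]
opening: 0.0875
[[228, 446], [218, 345], [226, 437], [216, 335]]
[[419, 389], [495, 432], [421, 360], [498, 404]]
```

```bash
cat > occ.py <<'E'
from h import *
import sys
from scipy.optimize import minimize
def yel(s):
    h=cv2.cvtColor(s["image"],cv2.COLOR_RGB2HSV);return ((h[...,0]>15)&(h[...,0]<34)&(h[...,1]>120))
def occ(views,wp,p0):
    out=[]
    def cost(p,V):
        c=0
        for s,m,wm,box in V:
            r=rend(s,[chock_pts(*p)]);r=np.where(wm>0,r*(1-wm),r);c+=np.abs(r-m)[box].sum()/m[box].sum()
        return c/len(V)
    V=[]
    for s in views:
        wm=rend(s,wheel_pts(*wp));bx=cv2.dilate((rend(s,[chock_pts(*p0)])>0).astype(np.uint8),np.ones((15,15)))>0
        V.append((s,yel(s).astype(float),wm,bx))
    for W in (V,V[:1],V[1:]):
        sim=np.array([p0]+[np.array(p0)+np.eye(3)[i]*[.004,.004,.08][i] for i in range(3)])
        o=minimize(cost,p0,args=(W,),method="Nelder-Mead",options=dict(initial_simplex=sim,xatol=1e-4,fatol=1e-4));out.append((np.round(o.x,4),round(o.fun,3)))
    return out
def rel(p,w):
    c,s=np.cos(p[2]),np.sin(p[2]);dx,dy=w[0]-p[0],w[1]-p[1];return round(c*dx+s*dy,4),round(-s*dx+c*dy,4)
if __name__=="__main__":
    tag=sys.argv[1];w=eval(sys.argv[2])
    vs=[{k:v for k,v in np.load(f"pics/{tag}_{n}.npz").items()} for n in("top","scene")]
    for a in sys.argv[3:]:
        for p,f in occ(vs,w,eval(a)): print(p,"%.1fdeg"%np.degrees(p[2]),f,"wheel in chock",rel(p,w))
E
python3 occ.py i "[.557,.1104,.105]" "[.5513,.1587,-1.464]"
```

```text
[ 0.5496  0.1387 -1.6819] -96.4deg 0.887 wheel in chock (np.float64(0.0273), np.float64(0.0105))
[ 0.5603  0.0961 -0.4806] -27.5deg 1.0 wheel in chock (np.float64(-0.0095), np.float64(0.0112))
[ 0.5508  0.1583 -1.4192] -81.3deg 0.147 wheel in chock (np.float64(0.0483), np.float64(-0.0011))
```

```bash
python3 -m pendant '[[[0,0.4,0,0,0,0,1],[0,0.15,0,0,0,0,1],[0,0,0,0,0,0,0],[0,0,0,0,0,0,0],[0,0,0,0,0,0,0],[0,0,0,0,0,0,0],[0,0,0,0,0,0,0],[0,0,0,0,0,0,0],[0,0,0,0,0,0,0]]]'
```

```text
clock: 21.0
tool_pos: [0.5273, -0.3118, 0.0087]
orientation: [-90.0, 0.0, 77.9]
force: [0.8, 0.7, 0.2]
opening: 0.0498
```

```bash
python3 -m pendant '[[[0,-1,0,0,0,0,0],[0,-2,0,0,-6.1,0,0],[0,-1,0,0,-6.1,0,0],[0,0,0,0,-6.1,0,0],[1.6,0,-0.4,0,0,0,0],[3.5,0,-0.8,0,0,0,0],[3.5,0,-0.8,0,0,0,0],[3.5,0,-0.8,0,0,0,0],[3.5,0,-0.8,0,0,0,0],[3.5,0,-0.8,0,0,0,0],[3.5,0,-0.8,0,0,0,0],[3.5,0,-0.8,0,0,0,0]]]';python3 -m pendant '[[[3,0,-0.7,0,0,0,0],[2,0,-0.4,0,0,0,0],[1,1,-0.4,0,0,0,0],[0,1.5,0,0,0,0,0],[0,1,0,0,0,0,0],[0,0.4,0,0,0,0,0],[0,0.1,0,0,0,0,0],[0,0,0,0,0,0,0]]]';python3 look.py j w=[.556,.1105,.11]; sed -i 's/>120)/>60)/' occ.py; python3 occ.py i "[.557,.1104,.105]" "[.5513,.1587,-1.464]"
python3 - <<'E'
from h import *
s=cv2.imread("pics/j_scene.png")[180:320,200:360]
cv2.imwrite("pics/j1.png",cv2.resize(s,None,fx=5,fy=5,interpolation=cv2.INTER_CUBIC))
s=cv2.imread("pics/j_top.png")[130:230,245:375]
cv2.imwrite("pics/j2.png",cv2.resize(s,None,fx=6,fy=6,interpolation=cv2.INTER_CUBIC))
p=ctrl.get_obs()["tool_pos"];print(p)
A=np.array([-.108,.994]);o=p[:2]+.0226*A
P=chock_pts(*o,np.radians(96.2))[[4,5,6,7]]
for n,of,k in(("top",(245,130),6),("scene",(200,180),5)):
    print(np.round((proj(dict(np.load(f"pics/j_{n}.npz")),P)-of)*k).astype(int).tolist())
E
```

```text
clock: 22.0
tool_pos: [0.5587, -0.0441, 0.0493]
orientation: [-90.0, -0.0, 96.2]
force: [1.0, -0.4, -0.6]
opening: 0.0495
clock: 22.67
tool_pos: [0.5667, 0.0145, 0.0084]
orientation: [-89.9, 0.0, 96.1]
force: [0.6, 0.9, -1.5]
opening: 0.0496
w 2 [0.5547 0.1162 0.2403] deg 13.8 cost 6.189
   single [0.5506 0.1143 0.3079] 10.892
   single [0.5596 0.1267 0.1293] 1.368
[ 0.5509  0.1575 -1.4226] -81.5deg 0.129 wheel in chock (np.float64(0.0475), np.float64(-0.0009))
[ 0.5507  0.1573 -1.4208] -81.4deg 0.08 wheel in chock (np.float64(0.0473), np.float64(-0.0008))
[ 0.55    0.1585 -1.4581] -83.5deg 0.162 wheel in chock (np.float64(0.0486), np.float64(0.0015))
[0.56707915 0.01477326 0.00847397]
[[382, 300], [394, 402], [297, 318], [308, 419]]
[[465, 471], [386, 421], [510, 440], [433, 393]]
```

View pics/j1.png

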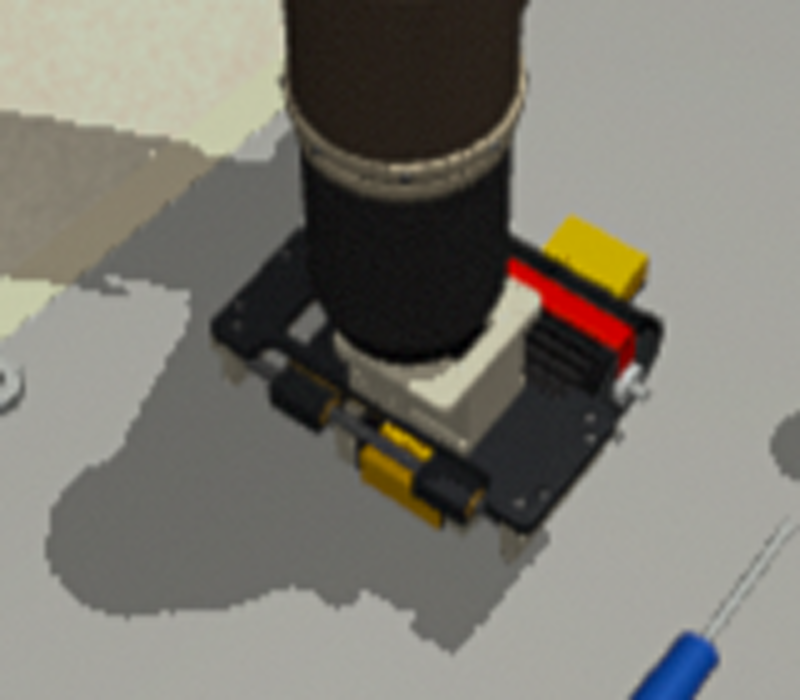

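View pics/j2.png

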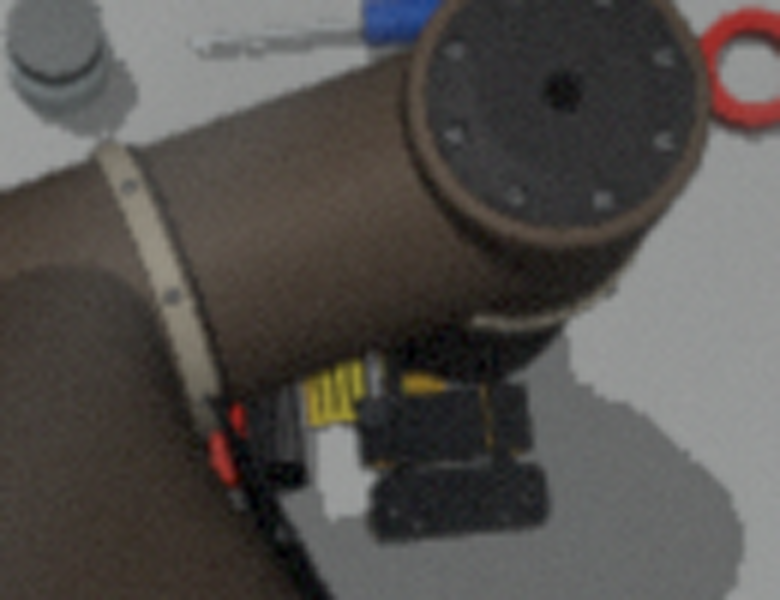

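```bash
python3 -m pendant '[[[0.3,0,0,0,0,0,0],[0.5,0,0,0,0,0,0],[0.5,0,0,0,0,0,0],[0.5,0,0,0,0,0,0],[0.4,0,0,0,0,0,0],[0.2,0,0,0,0,0,0],[0.1,0,0,0,0,0,0],[0.1,0,0,0,0,0,0],[0.1,0,0,0,0,0,0],[0.1,0,0,0,0,0,0],[0.1,0,0,0,0,0,0],[0.1,0,0,0,0,0,0]]]'; python3 -m pendant '[[[0,0,0,0,0,0,0],[0,0,0,0,0,0,0]]]'
python3 - <<'E'
from h import *
s=snapshot("scene");np.savez("pics/k_scene.npz",**s)
c=s["image"][160:300,220:380,::-1]
cv2.imwrite("pics/k1.png",cv2.resize(c,None,fx=5,fy=5,interpolation=cv2.INTER_CUBIC));print(ctrl.get_obs()["tool_pos"])
E
python3 tape2.py .557 .112 .105
```

```text
clock: 23.87
tool_pos: [0.5637, 0.0448, 0.0085]
orientation: [-90.0, 0.0, 96.2]
force: [1.2, -3.0, -1.9]
opening: 0.0501
clock: 24.03
tool_pos: [0.5637, 0.045, 0.0084]
orientation: [-90.0, 0.0, 96.2]
force: [-0.4, -2.9, -2.5]
opening: 0.0499
[0.56363841 0.04493297 0.0084292 ]
[(0.103, 18, np.float64(0.54)), (0.106, 14, np.float64(0.46)), (0.109, 7, np.float64(0.4)), (0.112, 6, np.float64(0.33)), (0.115, 0, np.float64(0.28)), (0.118, -3, np.float64(0.22))]
```

View pics/k1.png

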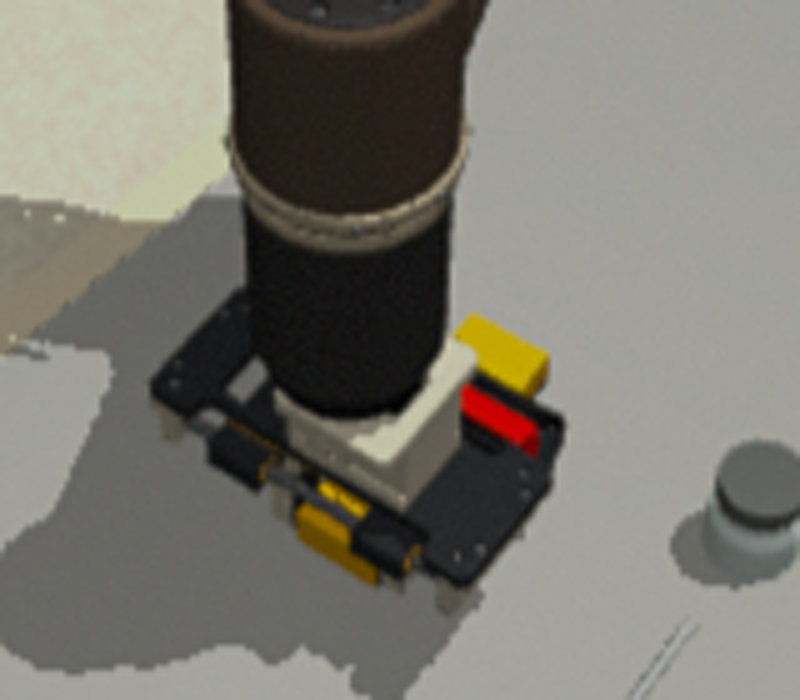

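```bash
python3 -m pendant '[[[0,0,0,0,0,0,1],[0,0,0,0,0,0,1],[0,0,0,0,0,0,1],[0,0,0,0,0,0,1],[0,0,0,0,0,0,1],[0,0,0,0,0,0,1],[0,-0.8,0,0,0,0,1],[0,-2,0,0,0,0,1],[0,-4,0,0,0,0,1],[0,-4,0,0,0,0,1],[0,-4,0,0,0,0,1],[-1,-1,0,0,0,0,1]]]'; python3 -m pendant '[[[-3.5,0,0,0,0,0,1],[-3.5,0,0,0,0,0,1],[-3.5,0,0,0,0,0,1],[-3.5,0,0,0,0,0,1],[-3.5,0,0,0,0,0,1],[-3.5,0,0,0,0,0,1],[-3.5,0,0,0,0,0,1],[-3.5,0,0,0,0,0,1],[0,0,0,0,0,0,1],[0,0,0,0,0,0,1]]]'
python3 look.py l w=[.557,.113,.11]; python3 tape.py l .557 .113 .105
python3 - <<'E'
import cv2
s=cv2.imread("pics/l_scene.png")[150:290,230:390]
cv2.imwrite("pics/l1.png",cv2.resize(s,None,fx=5,fy=5,interpolation=cv2.INTER_CUBIC))
s=cv2.imread("pics/l_top.png")[130:230,215:345]
cv2.imwrite("pics/l2.png",cv2.resize(s,None,fx=6,fy=6,interpolation=cv2.INTER_CUBIC))
E
python3 occ.py l "[.557,.113,.105]" "[.551,.158,-1.45]" "[.561,.067,1.68]"
```

```text
clock: 25.13
tool_pos: [0.5683, 0.0366, 0.1743]
orientation: [-90.6, -0.1, 96.3]
force: [1.2, -0.2, 0.3]
opening: 0.0876
clock: 25.97
tool_pos: [0.5947, -0.2451, 0.1664]
orientation: [-90.0, -0.0, 96.0]
force: [-1.3, 0.7, 0.5]
opening: 0.0874
w 2 [0.5568 0.1141 0.1049] deg 6.0 cost 0.056
   single [0.5568 0.1141 0.1049] 0.076
   single [0.5568 0.1141 0.1049] 0.036
top (293, 2, 0.17)
scene (373, 4, 0.35)
[ 0.5502  0.1593 -1.4505] -83.1deg 0.122 wheel in chock (np.float64(0.0468), np.float64(0.0012))
[ 0.551  0.158 -1.45 ] -83.1deg 0.093 wheel in chock (np.float64(0.0454), np.float64(0.0005))
[ 0.5504  0.1603 -1.4418] -82.6deg 0.139 wheel in chock (np.float64(0.0478), np.float64(0.0005))
[0.5593 0.0685 1.6815] 96.3deg 0.111 wheel in chock (np.float64(0.0445), np.float64(-0.0026))
[0.5593 0.0685 1.685 ] 96.5deg 0.128 wheel in chock (np.float64(0.0445), np.float64(-0.0028))
[0.5594 0.0691 1.6742] 95.9deg 0.09 wheel in chock (np.float64(0.0439), np.float64(-0.0021))
```

View pics/l1.png

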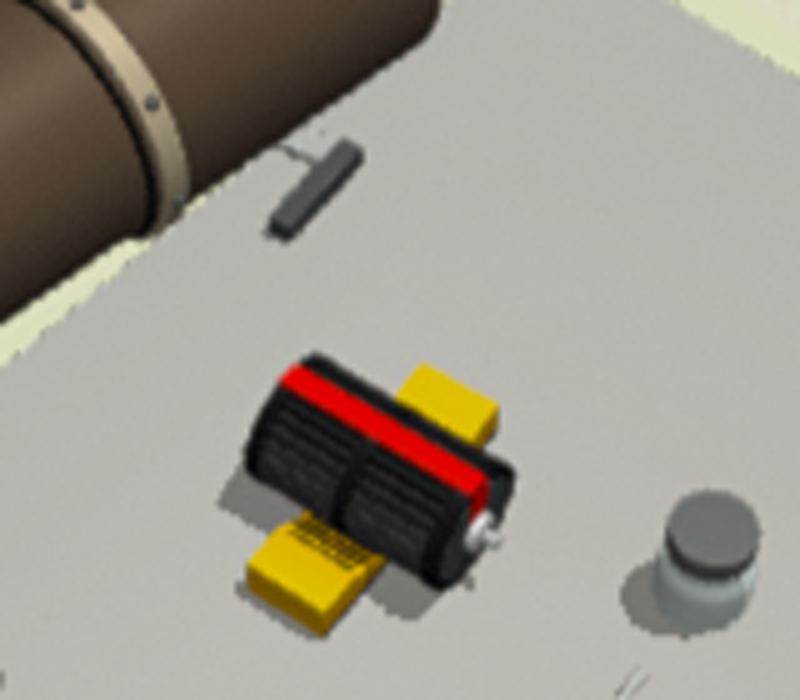

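View pics/l2.png

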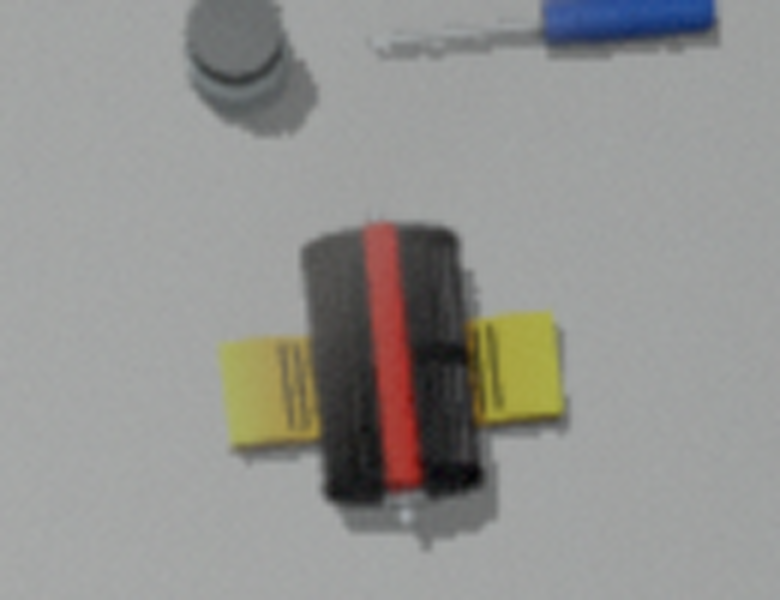

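```bash
python3 tape.py l .5568 .1139 .105
python3 - <<'E'
from h import *
for n in("top","scene"):
    s=snapshot(n)
    for t in("tape_roll","clip_jar","screwdriver","caliper","collar","square"):
        print(n,t,[(round(c,2),np.round(p,3)) for c,p,_ in cwhere(s,t)])
E
python3 look.py m w=[.557,.113,.11]
```

```text
top (293, 1, 0.16)
scene (377, 3, 0.36)
top tape_roll []
top clip_jar [(0.55, array([0.713, 0.194])), (0.54, array([ 0.363, -0.09 ])), (0.25, array([0.339, 0.245]))]
top screwdriver [(0.8, array([0.739, 0.003]))]
top caliper []
top collar [(0.61, array([ 0.361, -0.089]))]
top square [(0.91, array([0.336, 0.252]))]
scene tape_roll [(0.84, array([ 0.719, -0.154]))]
scene clip_jar [(0.95, array([0.708, 0.197])), (0.7, array([0.387, 0.251])), (0.5, array([ 0.693, -0.289]))]
scene screwdriver [(0.86, array([0.74 , 0.033]))]
scene caliper [(0.69, array([0.55 , 0.126])), (0.59, array([ 0.688, -0.29 ])), (0.38, array([0.392, 0.251]))]
scene collar []
scene square [(0.7, array([0.395, 0.252]))]
w 2 [0.5563 0.1137 0.0943] deg 5.4 cost 0.044
   single [0.5563 0.1137 0.0943] 0.045
   single [0.5562 0.1138 0.0947] 0.042
```

```bash
python3 -c "
from plant import ctrl
print(ctrl.get_obs()['clock']);print(ctrl.close_job())"
```

```text
27.0667
the job is handed in; nothing more can be done
None
```

I rolled the wheel about 110 mm toward +y with the open fingers straddling it, without gripping or lifting it. I then slid chock_a in on the +y side and used chock_b to nudge the wheel the last 3 mm. I handed the job in at about 27 s; no verdict was reported.

**Last checks, from the camera fits:**
- **Wheel:** it sat at about (0.556, 0.114), with nearly the same fit in two looks about 1 s apart.
- **Tape stripe:** 1 to 3° from straight up (limit 9°). The top camera read +1° and the scene camera +3°; the scene match was the poorer of the two.
- **chock_a:** wheel 45.4 to 47.8 mm ahead of it, depending on the camera. It touches at 45.4 mm and the limit is 49.5 mm.
- **chock_b:** wheel about 44 to 44.5 mm ahead of it, which is touching within measurement error.
- **Chock alignment:** both were about 1 to 3° from square and within 3 mm of the wheel's mid-length.

**Bystanders:** none looks moved, but this is not fully confirmed.
- The jar, screwdriver, tape roll, collar and square are where they started.
- The square's scene reading shifted because the arm covered part of it; the top camera shows it unmoved.
- The tape roll and caliper were missed by the top camera, and the collar by the scene camera. Each was checked from the other camera only. The caliper's match there was weak, with a stronger false match on the wheel.

The measured wrist force stayed within a few newtons in every reading.

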